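# Load the sample shaker, fit its hold-down plate and start it

### The job

Stand every amber sample bottle upright in the shaker rack, one to a cell. Then slide the blue hold-down plate square down over the rack's steel rod until it lies flat on both rests, in line with the rack over the bottles, and only then push the green start button fully down and let it go. Leave the wash bottle, the beaker and the tip box where they stand.

Things in the scene. Friction and masses are not known exactly. Their poses are not given: they have to be found in the camera images.
- rack: Low white bench shaker, 300 x 150 mm, fixed, with an open rack of six cells. Origin: centre of its underside, on the bench; x along its length towards the steel rod (at start roughly away from the robot). Two aluminium rests, tops 136 mm above the bench: a wall 8 mm thick, 110 mm wide at x = -124, and a block 50 x 60 mm at x = +115 mm, out of which the rod stands.
- cell0 (a point): Centre of the floor of rack cell 0, 44 mm above the bench, at rack x = -85, y = -29 mm. Cell 54 mm square inside, pitch 58 mm, white walls 4 mm thick and 40 mm high.
- cell1 (a point): Centre of the floor of rack cell 1, 44 mm above the bench, at rack x = -85, y = 29 mm. Cell 54 mm square inside, pitch 58 mm, white walls 4 mm thick and 40 mm high.
- cell2 (a point): Centre of the floor of rack cell 2, 44 mm above the bench, at rack x = -27, y = -29 mm. Cell 54 mm square inside, pitch 58 mm, white walls 4 mm thick and 40 mm high.
- cell3 (a point): Centre of the floor of rack cell 3, 44 mm above the bench, at rack x = -27, y = 29 mm. Cell 54 mm square inside, pitch 58 mm, white walls 4 mm thick and 40 mm high.
- cell4 (a point): Centre of the floor of rack cell 4, 44 mm above the bench, at rack x = 31, y = -29 mm. Cell 54 mm square inside, pitch 58 mm, white walls 4 mm thick and 40 mm high.
- cell5 (a point): Centre of the floor of rack cell 5, 44 mm above the bench, at rack x = 31, y = 29 mm. Cell 54 mm square inside, pitch 58 mm, white walls 4 mm thick and 40 mm high.
- rod_foot (a point): Point on the vertical rod's axis level with the tops of the rests (rack x = +115, y = 0, z = 136 mm), where the plate's bore comes to lie. The rod is 12 mm across; its tip is 110 mm above this point (246 mm above the bench), the last 8 mm tapered to 4 mm.
- plate: Loose blue hold-down plate, 275 (x) by 100 (y) by 6 mm, 0.35 kg, flat on the bench. Origin: middle of its underside. On its middle, near the centre of mass, a black handle block 60 mm along x, 16 mm across y, top 51 mm above the underside. Home: origin 136 mm above that of the rack, axes parallel to the rack's, bush on the rod, ends on both rests, 8 mm above the caps.
- plate_bore (a point): Centre, at the plate's underside, of the vertical 16 mm through bore in the white bush block (40 x 40 mm, 26 mm high) near the plate's +x end, at plate x = +115 mm, y = 0.
- bottle0: Amber sample bottle 0 with blue cap, standing on the bench, 0.13 kg; absent (None) in some runs. Origin: centre of its underside, z up. Bottom-heavy body 46 mm across up to 38 mm, sloping shoulder to 50 mm, blue cap 32 mm across from 50 to 84 mm (top).
- bottle1: Amber sample bottle 1 with blue cap, standing on the bench, 0.13 kg; absent (None) in some runs. Origin: centre of its underside, z up. Bottom-heavy body 46 mm across up to 38 mm, sloping shoulder to 50 mm, blue cap 32 mm across from 50 to 84 mm (top).
- bottle2: Amber sample bottle 2 with blue cap, standing on the bench, 0.13 kg; absent (None) in some runs. Origin: centre of its underside, z up. Bottom-heavy body 46 mm across up to 38 mm, sloping shoulder to 50 mm, blue cap 32 mm across from 50 to 84 mm (top).
- bottle3: Amber sample bottle 3 with blue cap, standing on the bench, 0.13 kg; absent (None) in some runs. Origin: centre of its underside, z up. Bottom-heavy body 46 mm across up to 38 mm, sloping shoulder to 50 mm, blue cap 32 mm across from 50 to 84 mm (top).
- bottle4: Amber sample bottle 4 with blue cap, standing on the bench, 0.13 kg; absent (None) in some runs. Origin: centre of its underside, z up. Bottom-heavy body 46 mm across up to 38 mm, sloping shoulder to 50 mm, blue cap 32 mm across from 50 to 84 mm (top).
- bottle5: Amber sample bottle 5 with blue cap, standing on the bench, 0.13 kg; absent (None) in some runs. Origin: centre of its underside, z up. Bottom-heavy body 46 mm across up to 38 mm, sloping shoulder to 50 mm, blue cap 32 mm across from 50 to 84 mm (top).
- pendant: Grey start box, 75 x 75 mm, 30 mm high, fixed to the bench, with a round green push button in a black collar on top. Origin: centre of its underside.
- start_top (a point): Centre of the top face of the green start button (30 mm across), about 48 mm above the bench; it moves down with the button.
- start (a joint): Travel of the start button in m: 0 released, 0.006 fully down; spring-loaded, springs back; about 5 N for the full travel.
- washbottle: Bystander: white wash bottle with blue cap and spout, 66 mm across, 205 mm high. Origin: centre of its underside.
- beaker: Bystander: glass beaker, 70 mm across, 80 mm high. Origin: centre of its underside.
- tipbox: Bystander: blue box of pipette tips, 120 x 85 x 58 mm. Origin: centre of its underside.

How it is judged:
By the outcome, as a careful person would: the job done as asked, in the order asked, and still so for the second after the job is handed in, with the robot touching nothing.
Of bottle0, bottle1, bottle2, bottle3, bottle4, bottle5 only 4 to 6 are there at a start; the rules pass over those that are not, and their reading is None.
At some moment in a run one of bottle0, bottle1, bottle2, bottle3, bottle4, bottle5, plate may be knocked a few centimetres aside while the robot is not near it.
It also fails if it takes over 210 s, if anything falls off the work surface, if the arm or the gripper's body presses on something with over 40 N, if the wrist force passes 120 N, or if a joint passes its speed limit or range.

### The arm

A 7-joint arm with a two-finger parallel gripper is mounted at the origin on the work surface. World frame = base frame: x ahead of the robot, y to its left, z up, the work surface at z = 0. Lengths are in m, angles in rad, forces in N, time in s.
With the tool pointing down it reaches from about 0.4 to 0.925 m from the base axis. Payload 5.6 kg.
Tool frame: the origin (TCP) lies at the very end of the fingers, on their centre line; the grasp point (between the pads) lies behind it (manip.grip_depth is the z of the grasp point in the tool frame, in m); z points along the fingers, y is the line along which they close (so a half turn about z gives the same grasp; the last joint's range is limited). The gripper opens to 85 mm and grips with 20 to 120 N. Pads are 22 mm wide; open, the fingers measure 114 mm over their backs; the gripper's body (76 mm by 85 mm) begins 54 mm behind the grasp point. The pads swing forward as they close: fully open they stand 13 mm farther back than shut.
Start: joints at [-1.202, 0.468, -0.012, 1.603, 0.006, 1.071, -0.056], TCP at [0.26, 0.596, 0.231] pointing down, gripper open.
Joint ranges: [-2.53, 2.53], [-0.31, 2.02], [-1.57, 1.55], [0.28, 2.44], [-1.29, 4.43], [0.15, 1.84], [-2.92, 2.92]. Speed limits (rad/s): [2.57, 2.57, 3.14, 3.14, 3.14, 3.14, 3.14].

### API

Orientations are given as [roll, pitch, yaw] about the fixed x, y, z axes, in that order (R = Rz(yaw) Ry(pitch) Rx(roll)).
In Python, from cell import manip, monitor, eyes, order gives the robot as it stands. The module is installed in compiled form; this text tells all that it offers. Calls block until the motion is done:
- manip.move_ptp(position, orientation): joint-space move of the TCP to a pose.
- manip.servo_line(position, vel=0.15, orientation=None, stop_force=None): straight line of the TCP; orientation=None keeps the orientation; vel is the mean speed in m/s. With stop_force (N) it stops when the force on the tool has changed by that much, and returns True; else False.
- manip.movej(angles): joint-space move.
- manip.move_gripper(opening, f_grip=None): finger opening in m; f_grip is the grip in N (None keeps the last); returns when the fingers have stopped.
- manip.wait(seconds).
- manip.inverse_kinematics(position, orientation): joint angles nearest the present ones, or None.
- monitor.state(): the state.
- eyes.capture(name): name is "scene" or "top" or "wrist"; returns a dict with "color" (420x560x3 uint8, blue, green, red), "K" (3x3 intrinsics, pixels), "xyz" and "attitude" of the camera in the world. Camera axes: x right, y up, looking along -z (the intrinsics and any distortion apply to the point x, -y, -z); pixel columns grow to the right and rows downward; lengths in m; the calibration is good to about 2 mm. A picture is of the moment at which its call begins. There is no depth.
A pose or a line that the arm cannot do raises manip.PlanningError and nothing moves.
- order.close_job(): hands the job in; it is judged then, once.
The state is a dict: "t": time; "q": joint angles; "qvel": joint speeds; "tau": joint torques, N m; "tcp_pos": TCP position; "tool_rot": TCP orientation; "wrist_force": force on the tool from outside, world axes, zero at the start; "moment": the same for the moment, N m; "opening": finger opening in m; "grasp_force": force on a finger pad.
Only numpy, scipy, OpenCV 4.12 (cv2) and the standard library are available. Lean on these libraries where they do the work, as an engineer would, in place of code of your own. Each camera call takes 0.05 s, during which the arm holds its last target. There are 200 camera calls.

## Working session

There is one attempt and no reset: what is moved stays moved. The work goes in short steps, each a Python script; the robot and the scene stay as the last script left them, time stands still between calls to the robot, and variables do not carry over. Pictures are saved under pics/ and viewed, at most 14 in all, crops included, and the job is handed in when it is done.

```bash
mkdir -p pics
python3 - <<'E'
from cell import manip, monitor, eyes, order
import cv2
for n in ("scene","top"):
    c=eyes.capture(n); cv2.imwrite(f"pics/{n}0.png",c["color"]); print(n,c["K"],c["xyz"],c["attitude"],[k for k in c])
    if "dist" in c: print(c["dist"])
s=monitor.state(); print(s["t"],s["tcp_pos"],s["tool_rot"],s["opening"],manip.grip_depth)
E
```

```text
scene [[537.61367695   0.         278.07823474]
 [  0.         537.61367695 213.64548397]
 [  0.           0.           1.        ]] [ 1.27218047 -0.97833562  1.03879288] [ 9.32533760e-01 -7.81685232e-06  5.70028082e-01] ['color', 'K', 'xyz', 'attitude']
top [[485.32678323   0.         276.41990281]
 [  0.         485.32678323 207.41281349]
 [  0.           0.           1.        ]] [0.32213081 0.09107716 1.68259569] [ 0.17696503 -0.00286055 -1.57288403] ['color', 'K', 'xyz', 'attitude']
0.1 [0.26001382 0.5951795  0.23042961] [-3.13999190e+00  9.72964339e-05  2.72974865e+00] 0.08529456236017657 -0.0187
```

View pics/top0.png

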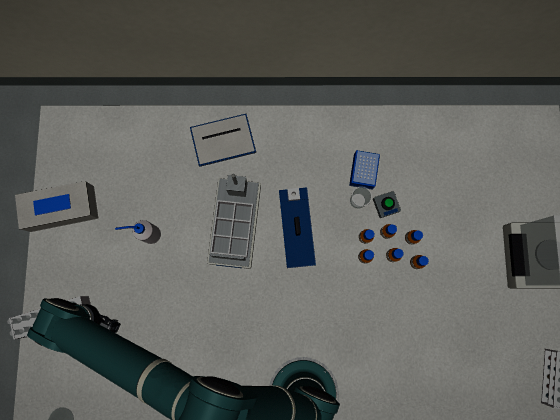

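View pics/scene0.png

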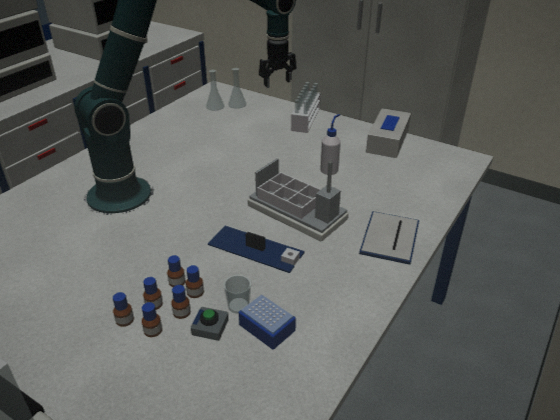

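The top view shows the rack at about (234,222), the plate at (297,228) and six bottles at (366–420, 231–262). The button is at (389,203), the beaker at (360,197) and the tip box at (366,168). The scene view shows the same layout, with the wash bottle behind the rack.

```bash
cat > h.py <<'E'
from cell import manip, monitor, eyes, order
import cv2, numpy as np
from scipy.spatial.transform import Rotation as Rn
def cap(n,save=None):
    c=eyes.capture(n); c["R"]=Rn.from_euler("xyz",c["attitude"]).as_matrix()
    if save: cv2.imwrite(f"pics/{save}.png",c["color"])
    return c
def ray(c,u,v):
    K=c["K"]; return c["R"]@np.array([(u-K[0,2])/K[0,0],-(v-K[1,2])/K[1,1],-1.])
def onplane(c,uv,z):
    d=ray(c,*uv); o=np.array(c["xyz"]); return o+d*(z-o[2])/d[2]
def proj(c,p):
    q=c["R"].T@(np.array(p)-c["xyz"]); K=c["K"]
    return np.array([K[0,2]+K[0,0]*q[0]/-q[2],K[1,2]+K[1,1]*q[1]/q[2]])
def tri(obs):  # [(cam,uv)..] -> point, rms miss
    A=np.zeros((3,3));b=np.zeros(3);L=[]
    for c,uv in obs:
        d=ray(c,*uv);d/=np.linalg.norm(d);P=np.eye(3)-np.outer(d,d);o=np.array(c["xyz"]);A+=P;b+=P@o;L.append((P,o))
    x=np.linalg.solve(A,b);return x,max(np.linalg.norm(P@(x-o)) for P,o in L)
def blobs(c,lo,hi,amin=15):
    m=cv2.inRange(cv2.cvtColor(c["color"],cv2.COLOR_BGR2HSV),np.array(lo),np.array(hi))
    n,_,st,ce=cv2.connectedComponentsWithStats(m); return m,[(ce[i],st[i]) for i in range(1,n) if st[i][4]>=amin]
BLUE=((105,130,60),(125,255,255)); GREEN=((50,120,60),(80,255,255))
def down(yaw): return [np.pi,0,yaw]
E
python3 - <<'E'
from h import *
t=cap("top"); s=cap("scene")
for n,c in (("top",t),("scene",s)):
    for nm,r in (("blue",BLUE),("green",GREEN)):
        for ce,st in blobs(c,*r)[1]: print(n,nm,ce.round(1),st, onplane(c,ce,.084 if nm=="blue" else .048).round(3))
for nm,uv,z in (("rackc",(234,222),0),("platec",(297,228),0)): print(nm,onplane(t,uv,z).round(3))
E
```

```text
top blue [363.8 172.5] [351 150  29  37 144] [ 0.728 -0.211  0.084]
top blue [304.  193.5] [301 188   7  11  45] [ 0.655 -0.007  0.084]
top blue [284. 196.] [281 191   7  10  52] [0.647 0.06  0.084]
top blue [ 51.4 204.1] [ 33 194  38  21 539] [0.62  0.839 0.084]
top blue [298.7 233.6] [ 280  200   35   67 1375] [0.52  0.012 0.084]
top blue [390.8 210.8] [384 208  14   8  35] [ 0.596 -0.297  0.084]
top blue [133.7 227.6] [115 223  29  11 107] [0.541 0.56  0.084]
top blue [391.8 228.6] [388 224   9  10  69] [ 0.536 -0.297  0.084]
top blue [369.1 233.9] [365 230   9   9  67] [ 0.518 -0.221  0.084]
top blue [417.9 234.6] [414 230   9  10  71] [ 0.516 -0.383  0.084]
top blue [398. 253.] [394 249   9   9  69] [ 0.455 -0.314  0.084]
top blue [368.8 254.5] [365 250   9  10  70] [ 0.45  -0.218  0.084]
top blue [423.3 260.2] [419 256  10   9  70] [ 0.431 -0.396  0.084]
top green [388.5 202.4] [385 199   8   8  51] [ 0.631 -0.299  0.048]
scene blue [389.5 122.6] [381 116  18  14 172] [0.621 0.835 0.084]
scene blue [331.3 130.2] [328 128   8   5  30] [0.462 0.658 0.084]
scene blue [253.3 249.3] [211 228  82  43 862] [ 0.609 -0.069  0.084]
scene blue [173.  259.4] [168 256  11   8  66] [ 0.452 -0.219  0.084]
scene blue [192.  269.5] [187 266  11   8  71] [ 0.52  -0.222  0.084]
scene blue [149.  281.2] [144 277  11   9  79] [ 0.456 -0.316  0.084]
scene blue [177.8 289.1] [172 285  12   9  83] [ 0.537 -0.298  0.084]
scene blue [118.7 296.6] [113 293  12   9  84] [ 0.432 -0.396  0.084]
scene blue [147.9 307.1] [142 302  13  11  98] [ 0.517 -0.383  0.084]
scene blue [198.1 315.4] [196 310   6  12  25] [ 0.637 -0.339  0.084]
scene blue [266.4 324.6] [239 311  56  26 207] [ 0.789 -0.275  0.084]
scene green [208.5 313.5] [203 310  12   8  75] [ 0.63  -0.296  0.048]
rackc [0.571 0.234 0.   ]
platec [0.55  0.014 0.   ]
```

Both views put the caps at the same spots when cast to z=0.084, agreeing within 2 mm, and the button agrees too. Next I'll look at the rack and plate from close up.

Run:
```python
from h import *
p=monitor.state()["tcp_pos"]
manip.servo_line([p[0],p[1],.42],vel=.2)
import pickle
out=[]
for i,(x,y) in enumerate(((.52,.20),(.52,.08))):
    manip.move_ptp([x,y,.42],down(0)); 
    c=cap("wrist",f"w{i}"); out.append(c); print(c["K"][0],c["xyz"],c["attitude"],monitor.state()["t"],monitor.state()["q"])
pickle.dump(out,open("w.pkl","wb"))
```

```text
[374.40809084   0.         282.1306652 ] [0.59018501 0.20105365 0.56293152] [-2.80503848e-01  3.15370790e-04 -1.56803744e+00] 3.0667 [-0.89979028  0.17596041  0.5559499   1.60496095 -0.09415635  1.38806972
 -1.90178166]
[374.40809084   0.         282.1306652 ] [0.59038222 0.07965528 0.56352139] [-2.79614319e-01  1.23266104e-03 -1.57060624e+00] 3.6667 [-0.78075868  0.10839358  0.62738989  1.67641291 -0.06534573  1.37763722
 -1.71251574]
```

View pics/w0.png

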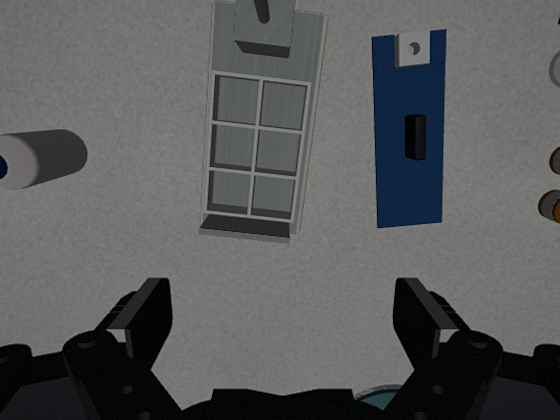

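View pics/w1.png

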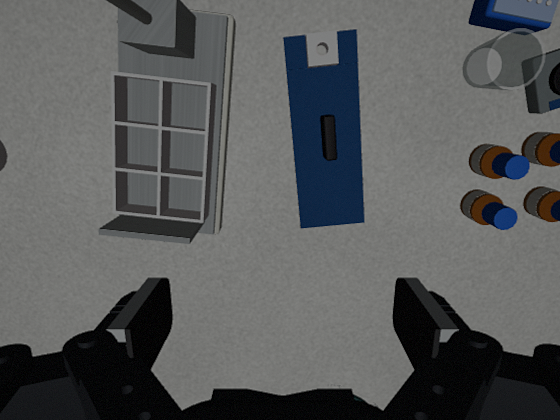

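w0 shows the rack grid with corners at about (214,72), (312,82), (206,217) and (294,220), and the plate at (373–446, 30–227) with its bore at (414,48). In w1 the grid spans (114,73) to (204,220), and the bore is at (322,47). Next I'll extract both with masks.

Run:
```python
from h import *
import pickle
W=pickle.load(open("w.pkl","rb"))
vis=[]
for i,c in enumerate(W):
    # plate: blue mask -> minAreaRect
    m,b=blobs(c,(105,130,40),(125,255,255),500)
    lab=max((x for x in b if 280<x[0][0]<450),key=lambda x:x[1][4]); x,y,w,h,_=lab[1]
    mm=np.zeros_like(m); mm[y:y+h,x:x+w]=m[y:y+h,x:x+w]
    cnt=max(cv2.findContours(mm,cv2.RETR_EXTERNAL,cv2.CHAIN_APPROX_NONE)[0],key=cv2.contourArea)
    P=np.array([onplane(c,q[0],.006)[:2] for q in cnt]).astype(np.float32)
    r=cv2.minAreaRect(P*1000); print("plate",r)
    g=cv2.cvtColor(c["color"],cv2.COLOR_BGR2GRAY)
    x0,x1=(190,340) if i==0 else (95,245)
    roi=g[60:232,x0:x1]; print("pct",np.percentile(roi,[5,25,50,75,90,97]))
    th=roi>150
    vis.append(cv2.resize(c["color"][60:232,x0:x1],None,fx=2.6,fy=2.6,interpolation=cv2.INTER_CUBIC))
    bl=cv2.cvtColor(c["color"],cv2.COLOR_BGR2HSV)[20:80,300:450]
cv2.imwrite("pics/crop.png",np.hstack(vis))
```

```text
plate ((553.5172119140625, 16.938945770263672), (273.38018798828125, 99.71613311767578), 5.650259494781494)
pct [ 45.  91.  95. 119. 123. 130.]
plate ((553.531494140625, 16.220611572265625), (273.4165344238281, 98.27591705322266), 5.736422061920166)
pct [ 42.  81.  94. 120. 125. 132.]
```

View pics/crop.png

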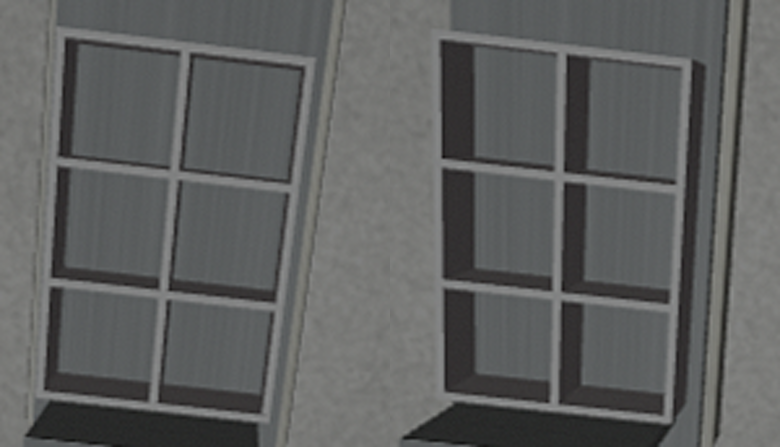

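The crop shows all 12 wall-top crossings clearly in both views. I'll triangulate them and fit the rack pose.

Run:
```python
from h import *
import pickle
W=pickle.load(open("w.pkl","rb"))
L=[(60,33),(184,48),(309,62),(53,160),(175,174),(296,188),(45,285),(165,296),(283,306),(40,395),(153,406),(266,416)]
Rr=[(440,38),(562,48),(688,63),(441,161),(560,174),(682,187),(441,285),(557,295),(676,306),(443,396),(555,407),(671,416)]
m=np.array([(x,y) for x in (60,2,-56,-114) for y in (58,0,-58)])/1000
T=[tri([(W[0],(a[0]/2.6+190-.3,a[1]/2.6+60-.3)),(W[1],((b[0]-390)/2.6+95-.3,b[1]/2.6+60-.3))]) for a,b in zip(L,Rr)]
X=np.array([t[0] for t in T]); print("z",X[:,2].round(3),"miss",max(t[1] for t in T))
def fit(P):
    a=m-m.mean(0);b=P-P.mean(0);th=np.arctan2((a[:,0]*b[:,1]-a[:,1]*b[:,0]).sum(),(a*b).sum())
    c,s=np.cos(th),np.sin(th);R=np.array([[c,-s],[s,c]]);o=P.mean(0)-R@m.mean(0);return o,np.degrees(th),np.abs((m@R.T+o-P)).max(),R
for k,(c,pts,off) in enumerate(((W[0],L,190),(W[1],Rr,95-150))):
    P=np.array([onplane(c,(a[0]/2.6+off-.3,a[1]/2.6+60-.3),.084)[:2] for a in pts]); print("plane",fit(P)[:3])
o,th,e,R=fit(X[:,:2]); print("tri",o,th,e)
# plate bore: hole in w1/w0 within white bush top at z~.026
for c,uv in ((W[0],(414,48)),(W[1],(322,47))): print("bore",onplane(c,uv,.026))
print("bore tri",tri([(W[0],(414,48)),(W[1],(322,47))]))
# handle top corners: black blob on plate
for i,c in enumerate(W):
    g=cv2.cvtColor(c["color"],cv2.COLOR_BGR2GRAY); x0,x1=(385,440) if i==0 else (300,355)
    r=(g[95:175,x0:x1]<30).astype(np.uint8); cnt=max(cv2.findContours(r,0,1)[0],key=cv2.contourArea); print("handle",cv2.boundingRect(cnt),x0)
    hh=[onplane(c,(q[0][0]+x0,q[0][1]+95),.051)[:2]*1000 for q in cnt]; print(cv2.minAreaRect(np.array(hh,np.float32)))
```

```text
z [0.076 0.08  0.08  0.077 0.084 0.084 0.079 0.087 0.087 0.081 0.084 0.078] miss 0.0006477221463975192
plane (array([0.56643033, 0.23306362]), np.float64(-5.9183778163390395), np.float64(0.0013864849154757164))
plane (array([0.56678387, 0.23233845]), np.float64(-6.008824779817064), np.float64(0.0018284922457542097))
tri [0.56649012 0.23347229] -5.7681086340713605 0.001737041764178382
bore [0.66793767 0.02726981 0.026     ]
bore [0.66945389 0.02764734 0.026     ]
bore tri (array([0.66841355, 0.02785243, 0.02793278]), np.float64(0.0007480071793072363))
handle (19, 19, 23, 47) 385
((554.1409301757812, 22.823362350463867), (62.083736419677734, 29.669992446899414), 5.306641578674316)
handle (19, 19, 19, 47) 300
((554.0606689453125, 18.288576126098633), (61.41018295288086, 21.2851619720459), 6.094888210296631)
```

The fits are consistent:

| Item | Position (m) | Yaw | Check |
|---|---|---|---|
| Rack | (0.5666, 0.2327) | −5.95° | Wall tops triangulate to about 0.082, expected 0.084 |
| Plate | (0.5535, 0.0166) | +5.7° | Bore top at z 0.028, expected 0.026 |

Now I'll move the first bottle, re-detecting it before the pick.

```bash
cat >> h.py <<'E'
RO=np.array([.5666,.2327]); RY=np.radians(-5.95)
RR=np.array([[np.cos(RY),-np.sin(RY)],[np.sin(RY),np.cos(RY)]])
CELL=[(-.085,-.029),(-.085,.029),(-.027,-.029),(-.027,.029),(.031,-.029),(.031,.029)]
def caps(n,z=.084):
    c=cap(n); return [onplane(c,ce,z) for ce,st in blobs(c,*BLUE,30)[1] if 30<=st[4]<=130 and st[2]<16 and st[3]<16]
def bench_bottles(xmin=.38):
    a=caps("top"); b=caps("scene"); out=[]
    for p in a:
        d=[np.linalg.norm(p-q) for q in b]
        if d and min(d)<.012 and p[1]<-.1: out.append((p+b[int(np.argmin(d))])[:2]/2)
    return np.array(out)
def go(x,y,z,v=.3,**k): return manip.servo_line([x,y,z],vel=v,**k)
def pick(p,zt=.048):
    manip.move_gripper(.06); manip.move_ptp([*p,.20],down(0)); go(*p,.12); go(*p,zt,.12)
    manip.move_gripper(.0,40); s=monitor.state(); print("grip",round(s["opening"],4),round(float(np.max(s["grasp_force"])),1),"t",round(s["t"],1))
    go(*p,.25,.3); return s["opening"]
def place(k,zt=.048):
    q=RO+RR@np.array(CELL[k]); manip.move_ptp([*q,.25],down(RY)); go(*q,.15,.25)
    hit=go(*q,zt+.042,.06,stop_force=6); s=monitor.state(); print("cell",k,"hit",hit,"z",round(s["tcp_pos"][2],4),"open",round(s["opening"],4))
    return hit
def release():
    manip.move_gripper(.044); p=monitor.state()["tcp_pos"]; go(p[0],p[1],.25,.3)
E
python3 - <<'E'
from h import *
B=bench_bottles(); print(B.round(4).tolist(), monitor.state()["t"])
p=B[np.argmin(np.abs(B-[.518,-.2215]).sum(1))]
manip.move_ptp([.518,-.10,.30],down(0))
pick(p); 
print(place(4)); cap("wrist","p1")
E
```

```text
[[0.5365, -0.2974], [0.5192, -0.2218], [0.5163, -0.3827], [0.4556, -0.3148], [0.4511, -0.2181], [0.4317, -0.3964]] 3.7667
grip 0.0311 39.3 t 7.2
cell 4 hit True z 0.0926 open 0.031
True
```

View pics/p1.png

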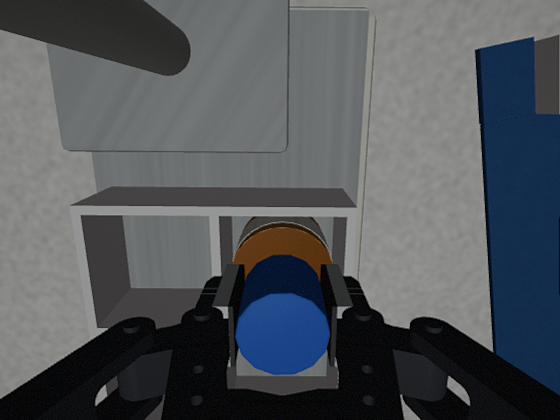

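The bottle sits inside cell 4 with its cap between the fingers at (283,330). Contact came at z=0.0926, as expected. I'll do the rest, re-detecting before each pick.

Run:
```python
from h import *
release()
cells=[5,2,3,0,1]; 
for n,k in enumerate(cells):
    manip.move_ptp([.47,.0,.27],down(0))
    B=bench_bottles(); print(B.round(3).tolist())
    if len(B)!=5-n: print("COUNT"); cap("top","cnt"); break
    p=B[np.argmax(B[:,1]-.0*B[:,0])]
    o=pick(p)
    if abs(o-.031)>.003: print("BAD GRIP"); break
    if not place(k): print("no contact?")
    if monitor.state()["tcp_pos"][2]>.098: print("HIGH"); break
    release()
manip.move_ptp([.47,-.1,.30],down(0)); cap("top","t2"); cap("scene","s2"); print(monitor.state()["t"])
for n in ("top","scene"): print(n,[(RR.T@(p[:2]-RO)).round(4).tolist() for p in caps(n,.128) if p[1]>.1])
```

```text
[[0.537, -0.297], [0.516, -0.383], [0.456, -0.315], [0.451, -0.218], [0.432, -0.396]]
grip 0.0312 39.2 t 15.8
cell 5 hit True z 0.0926 open 0.031
[[0.537, -0.297], [0.516, -0.383], [0.455, -0.315], [0.432, -0.396]]
grip 0.0314 39.4 t 25.1
cell 2 hit True z 0.0926 open 0.0308
[[0.516, -0.383], [0.455, -0.315], [0.432, -0.396]]
grip 0.0312 39.4 t 34.2
cell 3 hit True z 0.0925 open 0.0311
[[0.516, -0.383], [0.432, -0.396]]
grip 0.0309 39.4 t 44.0
cell 0 hit True z 0.0926 open 0.0313
[[0.431, -0.396]]
grip 0.031 39.4 t 53.6
cell 1 hit True z 0.0926 open 0.0311
60.725
top [[0.0291, 0.0284], [0.0289, -0.0292], [-0.0286, 0.0284], [-0.0287, -0.0297], [-0.0867, 0.0277], [-0.0865, -0.0296]]
scene [[-0.0849, 0.0272], [-0.0274, 0.0271], [-0.0853, -0.0299], [-0.028, -0.0299], [0.0304, 0.0269], [0.0311, -0.0308]]
```

All six bottles stand at their cell centres within about 2 mm. Now I'll re-measure the plate and the rod tip from close up.

Run:
```python
from h import *
import pickle
W=[]
for i,(x,y) in enumerate(((.57,.0),(.57,.05),(.63,.16),(.63,.27))):
    manip.move_ptp([x,y,.40],down(0)); manip.wait(.15); W.append(cap("wrist",f"v{i}"))
pickle.dump(W,open("w2.pkl","wb"))
for c in W[:2]:
    m,b=blobs(c,(105,130,40),(125,255,255),800)
    x,y,w,h,_=max(b,key=lambda q:q[1][4])[1]
    mm=np.zeros_like(m); mm[y:y+h,x:x+w]=m[y:y+h,x:x+w]
    cnt=max(cv2.findContours(mm,cv2.RETR_EXTERNAL,cv2.CHAIN_APPROX_NONE)[0],key=cv2.contourArea)
    P=np.array([onplane(c,q[0],.006)[:2]*1000 for q in cnt],np.float32); print("plate",cv2.minAreaRect(P),(x,y,w,h))
R=[proj(c,(.681,.2208,.246)) for c in W[2:]]; Bp=[proj(c,(.668,.028,.026)) for c in W[:2]]; print(R,Bp,monitor.state()["t"])
def crop(c,p,s=50):
    a=cv2.copyMakeBorder(c["color"],s,s,s,s,cv2.BORDER_CONSTANT); x,y=np.round(p).astype(int); print("org",x-s,y-s); return cv2.resize(a[y:y+2*s,x:x+2*s],(390,290) if 0 else (300,300),interpolation=cv2.INTER_CUBIC)
cv2.imwrite("pics/rodbore.png",np.vstack([np.hstack([crop(c,p) for c,p in zip(W[2:],R)]),np.hstack([crop(c,p) for c,p in zip(W[:2],Bp)])]))
```

```text
plate ((553.4710083007812, 16.3255615234375), (273.328857421875, 98.25888061523438), 5.718900203704834) (np.int32(223), np.int32(66), np.int32(89), np.int32(196))
plate ((553.4657592773438, 16.279441833496094), (273.39276123046875, 98.24652099609375), 5.704993724822998) (np.int32(260), np.int32(67), np.int32(84), np.int32(196))
[array([201.10687023, 135.33665477]), array([342.3069385 , 135.39457716])] [array([259.37312224,  85.76259526]), array([297.68261747,  86.89697801])] 63.75
org 151 85
org 292 85
org 209 36
org 248 37
```

View pics/rodbore.png

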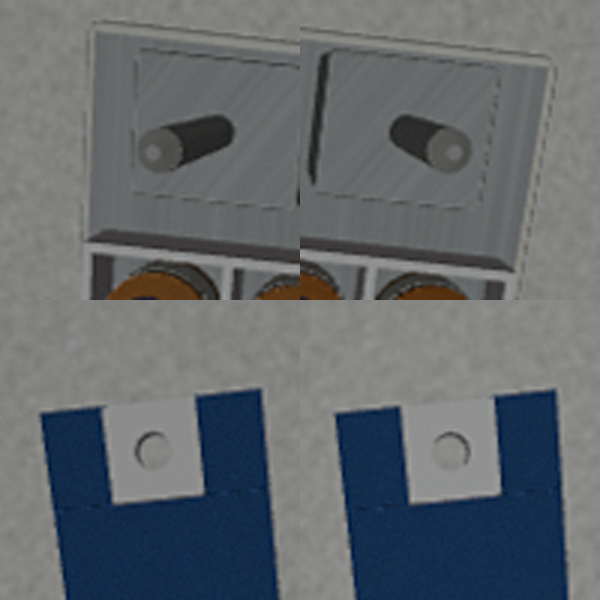

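The rod tip (crop 152,151 and 454,152) and the bore (154,451 and 450,451) both lie within 1 px of where I predicted them. I'll triangulate both, then grasp the plate.

Run:
```python
from h import *
import pickle
W=pickle.load(open("w2.pkl","rb"))
f=lambda ox,oy,x,y:(ox+x/3-.33,oy+y/3-.33)
r=tri([(W[2],f(151,85,152,151)),(W[3],f(292,85,154,152))]); b=tri([(W[0],f(209,36,154,151)),(W[1],f(248,37,150,151))])
print("rod",r,"pred",RO+RR@[.115,0]); print("bore",b,[onplane(W[0],f(209,36,154,151),.026),onplane(W[1],f(248,37,150,151),.026)])
for i in range(2,4): print(onplane(W[i],f(*((151,85,152,151) if i==2 else (292,85,154,152))),.246))
py=np.radians(5.71); p=np.array([.5535,.0163]); print("bore pred",p+.115*np.array([np.cos(py),np.sin(py)]))
manip.move_gripper(.06); manip.move_ptp([*p,.15],down(py)); go(*p,.07,.2); go(*p,.019,.08,stop_force=8)
manip.move_gripper(0,90); s=monitor.state(); print(s["opening"],s["grasp_force"],s["tcp_pos"],s["t"])
z0=s["tcp_pos"][2]; go(*p,z0+.06,.1); manip.wait(.3); s=monitor.state(); print(s["opening"],s["wrist_force"],s["moment"],s["tool_rot"]); cap("scene","lift"); c=cap("wrist","liftw")
cv2.imwrite("pics/liftc.png",np.vstack([cv2.resize(cv2.imread("pics/lift.png")[170:300,180:340],(480,390)),]))
open("z0","w").write(str(z0))
```

```text
rod (array([0.68120899, 0.22040803, 0.24693714]), np.float64(0.000104447265493132)) pred [0.68098046 0.22077904]
bore (array([0.66825643, 0.02767875, 0.0173088 ]), np.float64(7.825468209796084e-05)) [array([0.66770077, 0.02718361, 0.026     ]), array([0.66786845, 0.02801523, 0.026     ])]
[0.6812538  0.22060497 0.246     ]
[0.6810427  0.22025915 0.246     ]
bore pred [0.6679294  0.02774174]
0.014465562797103707 88.41831922531128 [0.55378195 0.01628976 0.01952611] 67.2333
0.015032677131160788 [ 0.50507524  0.86918805 -3.62630574] [-3.38428821e-06  5.28120536e-02  3.68321794e-03] [3.14131251e+00 7.92221760e-04 9.94750641e-02]
```

View pics/liftc.png

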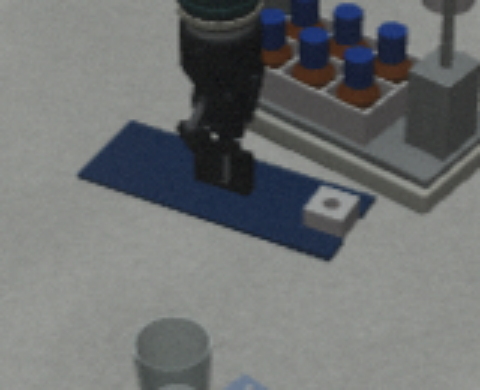

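View pics/liftw.png

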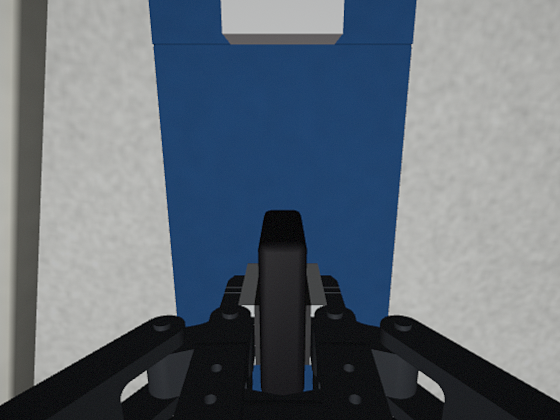

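The plate is held level; its bush is symmetric about the image centre, at columns 222–343. Rod tip measured at (0.6811, 0.2205, 0.247). Next I'll carry the plate over the rod and check before lowering.

```bash
cat > tgt.py <<'E'
from h import *
z0=float(open("z0").read()); rod=np.array([.6811,.2205]); T=rod-.1147*RR[:,0]
E
python3 - <<'E'
from tgt import *
p=monitor.state()["tcp_pos"]; go(p[0],p[1],z0+.28,.2)
manip.servo_line([*T,z0+.28],vel=.12,orientation=down(RY)); go(*T,z0+.254,.05); manip.wait(.4)
s=monitor.state(); print(s["tcp_pos"]-np.array([*T,z0+.254]),s["tool_rot"],s["opening"],s["wrist_force"],s["t"])
c=cap("scene"); cap("top","over_t"); t=cap("top")
q=proj(c,(*rod,.246)); print(q,proj(c,(*rod,.28)),proj(t,(*rod,.28)))
a=c["color"]; x,y=q.astype(int); A=cv2.resize(a[y-60:y+40,x-80:x+50],(520,400),interpolation=cv2.INTER_CUBIC)
x2,y2=proj(t,(*rod,.28)).astype(int); B=cv2.resize(t["color"][y2-25:y2+25,x2-16:x2+16],(256,400),interpolation=cv2.INTER_CUBIC)
print("org",x-80,y-60,x2-16,y2-25); cv2.imwrite("pics/over.png",np.hstack([A,B]))
E
```

```text
[6.37991707e-05 2.29905624e-06 1.34720318e-04] [-3.14142618e+00 -1.95539234e-04 -1.03832323e-01] 0.015097270982998503 [ 0.33876981 -0.20108219 -3.71422518] 72.6667
[330.23918567 159.62214451] [330.93495681 149.23626254] [231.30421063 171.69043977]
org 250 99 215 146
```

View pics/over.png

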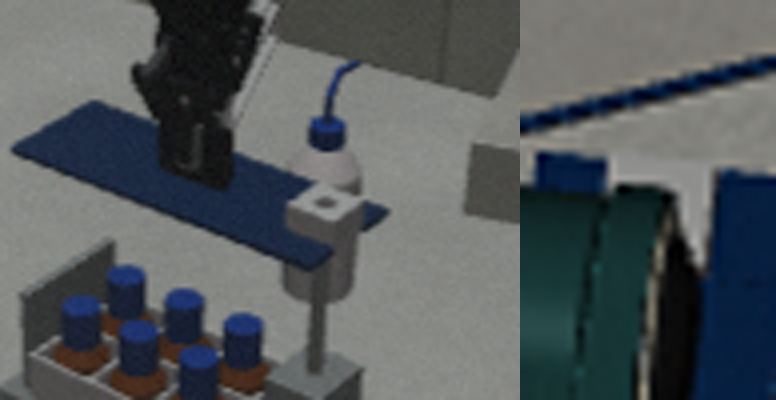

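In the scene view the bore sits at pixel (331.3,149.6), against (330.9,149.2) predicted over the rod, so it is aligned. Lowering with force stops.

Run:
```python
from tgt import *
for h,f in ((.225,6),(.16,8),(.1345,8)):
    hit=go(*T,z0+h,.05,stop_force=f); manip.wait(.2); s=monitor.state(); print(h,hit,s["tcp_pos"][2]-z0,s["wrist_force"].round(1),s["moment"].round(2),round(s["opening"],4),s["t"])
    if hit: break
c=cap("scene","low"); cv2.imwrite("pics/lowc.png",cv2.resize(c["color"][110:250,220:380],(640,560),interpolation=cv2.INTER_CUBIC))
```

```text
0.225 False 0.22532192582618377 [-0.   0.4 -3.3] [-0.02  0.01 -0.  ] 0.0149 73.75
0.16 False 0.16019421865625616 [ 0.2 -0.5 -4.1] [ 0.01  0.04 -0.02] 0.0149 75.4
0.1345 True 0.13602870876974799 [-0.4 -0.3  4.1] [ 0.06 -0.02 -0.02] 0.0148 76.0833
```

View pics/lowc.png

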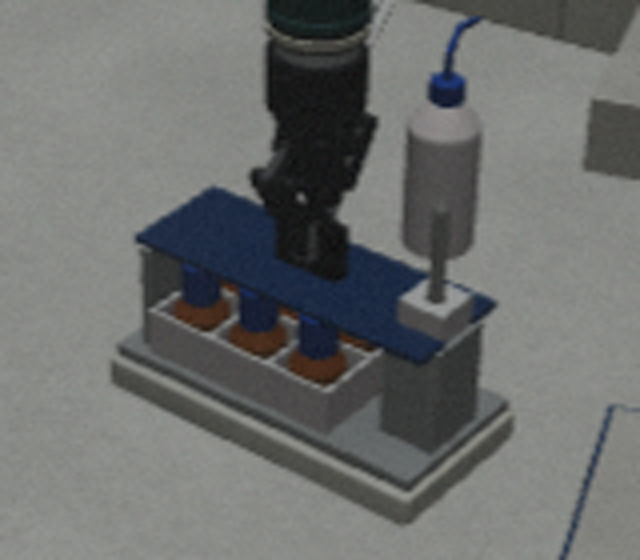

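The plate lies on both rests (contact at 136.0 mm), with the rod through the bush and the bottles beneath. Releasing, checking the plate, then pressing the button.

Run:
```python
from tgt import *
manip.move_gripper(.05); go(*T,.30,.2)
manip.move_ptp([.50,-.20,.30],down(0)); manip.wait(.2)
c=cap("scene","rel"); t=cap("top","relt")
m,b=blobs(t,(105,130,40),(125,255,255),500)
for ce,st in b:
    if st[0]<150 or st[0]>320: continue
    x,y,w,h,_=st; mm=np.zeros_like(m); mm[y:y+h,x:x+w]=m[y:y+h,x:x+w]
    cnt=max(cv2.findContours(mm,0,1)[0],key=cv2.contourArea); print("plate",cv2.minAreaRect(np.array([onplane(t,q[0],.142)[:2]*1000 for q in cnt],np.float32)))
g=[blobs(x,*GREEN)[1] for x in (t,c)]; print([[q[0].round(1).tolist() for q in k] for k in g])
print("btn",tri([(t,g[0][0][0]),(c,g[1][0][0])]))
print(RO,monitor.state()["t"])
cv2.imwrite("pics/relc.png",np.hstack([cv2.resize(c["color"][130:250,230:370],(420,360)),cv2.resize(t["color"][160:280,190:290],(300,360))]))
```

```text
plate ((566.0654296875, 231.4879913330078), (99.50856018066406, 274.4776306152344), 84.09098815917969)
[[], [[208.2, 313.5]]]Traceback (most recent call last):
  File "<stdin>", line 11, in <module>
IndexError: list index out of range
```

The plate is home at (0.566, 0.2315), yaw −5.9°. The arm hides the button from the top camera, and its scene pixel is unchanged. I'll use the initial pair of views plus a wrist view.

Run:
```python
from h import *
manip.move_gripper(0); manip.move_ptp([.60,-.297,.25],down(0)); manip.wait(.1)
w=cap("wrist"); s=cap("scene")
gw=max(blobs(w,*GREEN)[1],key=lambda q:q[1][4])[0]; gs=max(blobs(s,*GREEN)[1],key=lambda q:q[1][4])[0]
X,e=tri([(w,gw),(s,gs)]); P=onplane(w,gw,.048); print("tri",X,e,"plane",P)
if abs(X[2]-.046)>.008 or np.linalg.norm(P[:2]-[.6305,-.2975])>.008: raise SystemExit("check")
x,y=P[:2]; go(x,y,.25,.2); go(x,y,.065,.2)
for z in (.047,.045,.043,.0415,.0405):
    hit=go(x,y,z,.03,stop_force=14); manip.wait(.1); st=monitor.state(); print(z,hit,st["tcp_pos"][2].round(4),st["wrist_force"].round(1))
    if hit: break
manip.wait(.2); go(x,y,.20,.1); manip.move_ptp([.45,-.2,.35],down(0)); manip.wait(.3); print(monitor.state()["t"])
c=cap("scene","end"); cv2.imwrite("pics/endc.png",cv2.resize(c["color"][130:350,100:380],(700,550),interpolation=cv2.INTER_CUBIC))
```

```text
tri [ 0.63150811 -0.29754272  0.05084072] 0.0002235603299849708 plane [ 0.63100706 -0.29768741  0.048     ]
0.047 False 0.0474 [0.3 1.7 4.1]
0.045 False 0.0461 [-1.4  2.   9.5]
0.043 False 0.0459 [-4.8  5.  19.8]
0.0415 False 0.0457 [-7.4  6.9 28.4]
0.0405 False 0.0456 [-8.5  7.9 33.4]
87.6
```

View pics/endc.png

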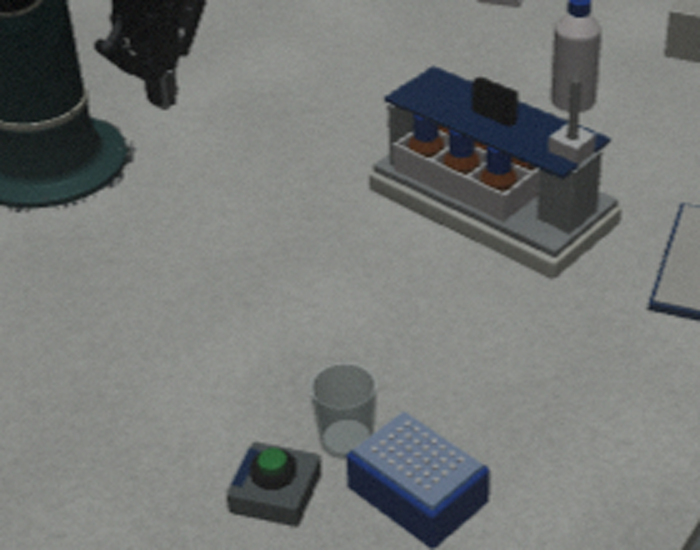

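The final view shows the plate home with the bottles under it, and the button released. The press met a hard stop at 0.046, so I'll check whether that was full travel or the collar by recording a force profile.

Run:
```python
from h import *
x,y=.6312,-.2976
manip.move_ptp([x,y,.12],down(0)); go(x,y,.06,.15); manip.wait(.2); b=monitor.state()["wrist_force"]
for z in np.arange(.056,.0444,-.001):
    go(x,y,z,.02); manip.wait(.1); s=monitor.state(); print(round(z,4),s["tcp_pos"][2].round(4),(s["wrist_force"]-b).round(1),round(s["opening"],4))
c=cap("wrist","press"); print(monitor.state()["t"]); go(x,y,.12,.1)
manip.wait(.2)
```

```text
0.056 0.056 [0.9 0.5 0.4] -0.0001
0.055 0.055 [0.1 0.7 0.1] -0.0002
0.054 0.054 [0.4 0.2 0.1] -0.0001
0.053 0.053 [0.9 0.9 0.1] 0.0003
0.052 0.0522 [-0.2  0.9  0.4] 0.0
0.051 0.0511 [1.1 0.8 2.5] -0.0
0.05 0.0501 [ 1.5 -0.2  2.4] 0.0002
0.049 0.0491 [1.6 0.  2.3] -0.0003
0.048 0.0481 [ 2.  -0.2  3.8] -0.0
0.047 0.0471 [ 1.1 -0.8  3.9] -0.0001
0.046 0.0462 [ 1.1 -0.4  4.3] 0.0001
0.045 0.0461 [-0.4  0.8 10.3] 0.0003
93.925
```

View pics/press.png

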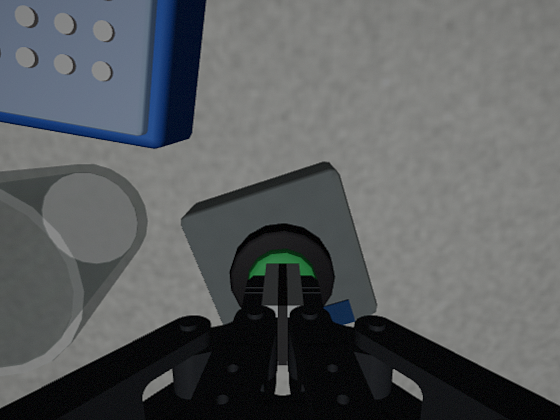

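The profile shows contact at 52 mm, a spring rising to about 5 N, and a hard stop at 46 mm. That is the full 6 mm travel; the fingers sit on the green cap at (282,270). I'll retreat and hand in.

Run:
```python
from h import *
manip.move_ptp([.45,-.2,.35],down(0)); manip.wait(.5)
s=cap("scene"); print([q[0].round(1) for q in blobs(s,*GREEN)[1]], monitor.state()["t"])
print(order.close_job())
```

```text
[array([208.5, 313.3])] 96.75
the job is handed in; nothing more can be done
None
```

I handed the job in at about 97 s: all six bottles stand in their cells, the plate lies flat on both rests over the rod, and the start button was pushed fully down twice (the second to confirm full travel) and released, only after the plate was home.

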